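# Stroke the shoe brush in its cleaner pot, mesh the splines and hold it pressed

## Robot

A 6-joint arm with a two-finger parallel gripper is mounted at the origin on the work surface. World frame = base frame: x ahead of the robot, y to its left, z up, the work surface at z = 0. Lengths are in m, angles in rad, forces in N, time in s.
With the tool pointing down it reaches from about 0.35 to 0.725 m from the base axis. Payload 6 kg.
Tool frame: the origin (TCP) lies at the very end of the fingers, on their centre line; the grasp point (between the pads) lies 19 mm behind it; y points along the fingers, z is the direction in which the jaws open and shut, and the axes are right-handed (so a half turn about y gives the same grasp; the last joint's range is limited). The gripper opens to 85 mm and grips with 20 to 120 N. Pads are 22 mm wide; open, the fingers measure 114 mm over their backs; the gripper's body (76 mm by 85 mm) begins 54 mm behind the grasp point. The pads swing forward as they close: fully open they stand 13 mm farther back than shut.
Start: joints at [-0.773, 0.04, 0.085, 0, -1.615, -0.334], TCP at [0.268, -0.537, 0.231] pointing down, gripper open.
Joint ranges: [-2.56, 2.56], [-1.29, 2.01], [-1.08, 1.49], [-3.29, 1.98], [-2.81, -0.18], [-2.99, 2.99]. Speed limits (rad/s): [2.57, 2.57, 3.01, 3.14, 3.14, 3.14].

## Interface

Orientations are given as a unit quaternion [x, y, z, w].
In Python, from cell import telemetry, get_image, camera_info, ticket, nets gives the robot as it stands.
- The arm moves only by the shell command python3 -m handwheel 'ROWS'. ROWS is text: rows parted by semicolons, each of 7 numbers parted by spaces: the opening, from 0 (shut) to 1 (fully open), then the shift along the world's x, y, z in m, then the turn, a rotation vector about the world's x, y, z in degrees. A call has 1 to 5 rows; each row shifts and turns the commanded pose from where the row before left it; what a row does not reach is not made up. A row lasts 1/10 s, in which the tool goes at most 50 mm and 8.59 degrees, less where a joint would pass 70% of its speed; a pose out of reach is approached as far as the arm can. A call is refused whole if a number of a shift passes 0.05 or a number of a turn 8.59, either way. A call with a gripper value outside its range is refused whole. The fingers move at their own pace and stop on an object; the grip force is fixed at half the most. Time passes only in rows, so rows that do not move let the fingers close. It gives the time, the measured TCP pose, the force and the opening at its end, in the units of the state.
- telemetry.observe(): the state, without advancing time (a new reading comes with each control period).
- get_image(name): name is "scene" or "top" or "wrist"; returns the picture (420x560x3 uint8, red, green, blue); there is no depth.
- camera_info(name): a dict with "fovy" (degrees; the focal length in pixels is half the picture's height over the tangent of half this angle, whatever the lens; pixels are square), "cx", "cy" (the principal point, pixels), "extrinsics" (4x4, takes a point from world to camera coordinates). Camera axes: x right, y down, z forward; pixel columns grow to the right and rows downward; lengths in m; the calibration is good to about 2 mm. A picture is of the moment at which its call begins: read the wrist's pose just before it. camera_info takes no time and is no camera call; for the wrist camera it gives the pose at the moment of the call.
- ticket.job_done(): hands the job in, once; it reports no verdict.
Trained networks look in the newest picture that a camera, given by its name, has taken for a name from the list of things; names that differ only in an ending like _2 or _b are one class to them, and where a whole thing is asked for, a point or a joint stands for the part that bears it (a point fixed in the world has none). Each returns a list of dicts, best first, with "p" (0 to 1); they miss things now and then, are a little off and sometimes report something else, mostly with a low value. They report only what shows in the picture. A call takes as long as a camera call. They do not tell look-alikes from the thing itself.
- nets.find_in(target, camera): "location" ([x, y, z] in m, in world coordinates, good to about 4 mm: the middle of the surface that is visible of it).
- nets.regions_of(target, camera): "pixels" (420x560 bool, what is visible of it).
- nets.landmark_of(target, camera): "location" ([x, y, z] in m, in world coordinates, good to about 4 mm: a listed point, or the origin of a listed thing).
The state is a dict: "t": time; "joint_pos": joint angles; "qvel": joint speeds; "joint_efforts": joint torques, N m; "eef_pos": TCP position; "eef_rot": TCP orientation; "contact_force": force on the tool from outside, world axes, zero at the start; "ft_torque": the same for the moment, N m; "grip_width": finger opening in m.
Only numpy, scipy, OpenCV 4.12 (cv2) and the standard library are available. Lean on these libraries where they do the work, as an engineer would, in place of code of your own. Each camera call takes 0.05 s, during which the arm holds its last target.

## Task

Take the long shoe brush out of its wooden stand by the handle and clean it in the white press-to-run pot: push the bristles well down into the pot, stopping with the orange toothed collar just above the rim, draw them up until only the tip is still inside, and do this down and up stroke twice. Then turn the brush until the collar's teeth line up with the slots in the pot's mouth, slide it fully home against the spring so the collar's top is flush with the rim, and finish while still holding the handle and pressing the brush down: do not let go. Leave the lamp globe, jar, clothes brush and shoe horn where they are.

Things in the scene. Friction and masses are not known exactly. Their poses are not given: they have to be found in the camera images.
- brush_grip (a point): Long shoe brush, 160 mm tall, about 140 g, upright in the stand, bristles down. This is the centre of its wooden handle, 128 mm above the bristle tip. The handle is a flat bar 72 mm tall, 30 mm wide along the brush's x and 20 mm thick along its y (grip across the 20 mm); z up along the brush. Below it come the toothed collar and the bristles.
- brush_tip (a point): Lower end of the brush's bristles, on its axis, 128 mm below brush_grip; same axes. The stiff bristle cylinder is 28 mm across and reaches from here 70 mm up to the collar's underside.
- collar_top (a point): Centre of the top face of the brush's orange collar, 88 mm above the tip; flush with pot_mouth when home. Same axes. Collar 18 mm high, core radius 17 mm, six teeth 8 mm wide to radius 26 mm, one along the brush's +x (the handle's wide way), one every 60 degrees; lowest 3 mm of the teeth narrower (5 mm) as lead-in. Meshes at the pot's yaw plus any multiple of 60 degrees, about 4 degrees of play.
- stand_top (a point): Centre of the top rim of the fixed dark wooden stand, 80 mm high, outer radius 28 mm, bore radius 19 mm. The brush's collar rests on this rim; the brush lifts straight out.
- pot_mouth (a point): Centre of the mouth, at rim height, of the fixed white cleaner pot, 105 mm high, 68 mm across. Six blue teeth point inward to radius 19 mm; between them six slots, 11 mm wide at the narrowest, to radius 28 mm, one along the pot's +x, one every 60 degrees. The slots are 18 mm deep to a hard ledge where the collar's teeth land. A green lamp marks the pot's -x side. z up.
- presser (a joint): Spring plate on the pot's floor, metres pushed down: 0 free, 0.008 with the brush home. The bristle tip meets it when the collar is 8 mm short of home; it pushes back with about 4 N at first and 9 N when home, so the brush pops up again when let go.
- globe_mid (a point): Glass lamp globe, 104 mm wide, 108 mm tall, loose; this is its centre. Leave alone.
- jar_mid (a point): Clear twist-top jar, 70 mm wide, 110 mm tall, loose; this is its centre. Leave alone.
- clothes_brush_mid (a point): Dark wooden clothes brush lying flat, 45 mm wide, about 235 mm long along its y, 32 mm tall; point at the middle of its bristle block. Leave alone.
- shoe_horn_mid (a point): Steel shoe horn lying flat, 42 mm wide, about 265 mm long along its y, 10 mm tall; this is its middle. Leave alone.
Not all that is in view belongs to the job. Of the things that look like the part that bears brush_grip, the smaller one is meant. Leave any yellow look-alike of the part that bears pot_mouth alone.

How it is judged:
By the outcome, as a careful person would: the job done as asked, in the order asked, and still so for the second after the job is handed in, while the arm keeps its last pose, push and grip.
It also fails if it takes over 54 s, if anything falls off the work surface, if the arm or the gripper's body presses on something with over 40 N, if the wrist force passes 120 N, or if a joint passes its speed limit or range.

## Working session

There is one attempt and no reset: what is moved stays moved. The work goes in short steps, Python scripts to look and compute and a shell command to move; the robot and the scene stay as the last step left them, time stands still between calls to the robot, and variables do not carry over. Pictures are saved under pics/ and viewed, and the job is handed in when it is done.

```bash
ls; mkdir -p pics; cat > h.py <<'E'
import numpy as np, cv2
from cell import telemetry, get_image, camera_info, ticket, nets
def save(name, fn):
    im=get_image(name); cv2.imwrite('pics/'+fn, im[:,:,::-1]); return im
def K(name):
    c=camera_info(name); f=210/np.tan(np.radians(c['fovy'])/2); return f,c['cx'],c['cy'],np.array(c['extrinsics'])
def proj(name,p):
    f,cx,cy,E=K(name); q=E[:3,:3]@np.array(p)+E[:3,3]; return np.array([cx+f*q[0]/q[2],cy+f*q[1]/q[2]])
def atz(name,uv,z):
    f,cx,cy,E=K(name); d=E[:3,:3].T@np.array([(uv[0]-cx)/f,(uv[1]-cy)/f,1]); o=-E[:3,:3].T@E[:3,3]
    return o+d*(z-o[2])/d[2]
E
python3 - <<'E'
from h import *
s=telemetry.observe(); print({k:np.round(v,3) for k,v in s.items()})
save('scene','s0.png'); save('top','t0.png')
for n in ('brush_grip','brush_tip','collar_top','stand_top','pot_mouth'):
    for c in ('scene','top'):
        print(n,c,[(np.round(r['location'],3).tolist(),round(r['p'],2)) for r in nets.landmark_of(n,c)][:4])
print(telemetry.observe()['t'])
for c in('scene','top','wrist'): print(c,{k:np.round(v,3).tolist() for k,v in camera_info(c).items()})
E
```

```text
pics
{'t': np.float64(0.0), 'joint_pos': array([-0.773,  0.041,  0.084, -0.   , -1.615, -0.334]), 'qvel': array([ 0.   , -0.   ,  0.001, -0.   ,  0.   , -0.002]), 'joint_efforts': array([ 2.0000e-03, -3.6821e+01,  3.4742e+01,  6.9320e+00, -5.0000e-03,
       -0.0000e+00]), 'eef_pos': array([ 0.268, -0.536,  0.23 ]), 'eef_rot': array([-0.688, -0.162,  0.163,  0.689]), 'contact_force': array([-0.352, -0.347,  0.385]), 'ft_torque': array([-0.007,  0.005, -0.022]), 'grip_width': np.float64(0.085)}
brush_grip scene [([0.444, -0.19, 0.18], 0.75), ([0.558, -0.179, 0.139], 0.6)]
brush_grip top [([0.443, -0.188, 0.175], 0.94), ([0.558, -0.177, 0.139], 0.72)]
brush_tip scene [([0.444, -0.186, 0.002], 0.85), ([0.557, -0.18, 0.1], 0.15)]
brush_tip top [([0.441, -0.188, 0.001], 0.8)]
collar_top scene [([0.44, -0.187, 0.125], 0.91), ([0.556, -0.178, 0.097], 0.81)]
collar_top top [([0.442, -0.189, 0.117], 0.83), ([0.557, -0.172, 0.097], 0.81)]
stand_top scene [([0.555, -0.178, 0.079], 0.63)]
stand_top top [([0.562, -0.177, 0.081], 0.95)]
pot_mouth scene [([0.404, 0.118, 0.108], 0.68), ([0.533, 0.118, 0.107], 0.62), ([0.595, -0.35, 0.053], 0.22)]
pot_mouth top [([0.402, 0.118, 0.103], 0.68), ([0.536, 0.121, 0.106], 0.62)]
0.6
scene {'fovy': 57.098, 'cx': 281.257, 'cy': 212.859, 'extrinsics': [[-0.265, 0.964, 0.016, 0.157], [0.552, 0.166, -0.817, -0.214], [-0.791, -0.208, -0.576, 1.531], [0.0, 0.0, 0.0, 1.0]]}
top {'fovy': 48.823, 'cx': 285.975, 'cy': 209.295, 'extrinsics': [[0.003, -1.0, 0.003, 0.01], [-0.981, -0.004, -0.193, 0.58], [0.193, -0.003, -0.981, 1.233], [0.0, 0.0, 0.0, 1.0]]}
wrist {'fovy': 61.99, 'cx': 273.315, 'cy': 209.659, 'extrinsics': [[-0.447, 0.894, 0.0, 0.601], [0.863, 0.431, 0.265, -0.035], [0.237, 0.119, -0.964, 0.379], [0.0, 0.0, 0.0, 1.0]]}
```

View pics/s0.png

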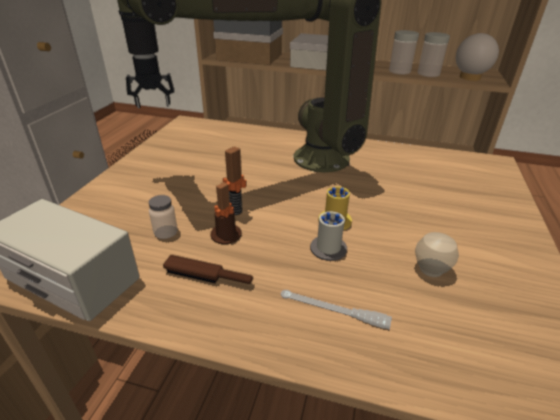

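View pics/t0.png

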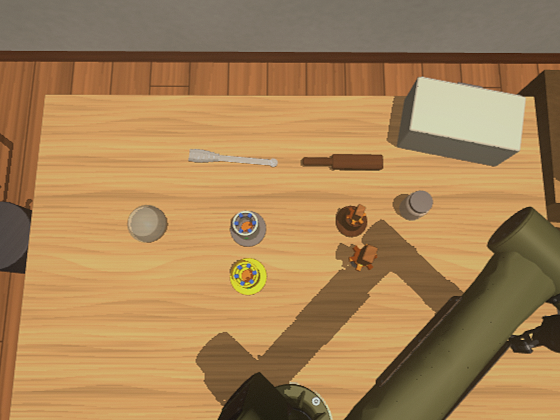

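The scene shows the smaller brush in the dark stand at about (225,215), with a larger free-standing look-alike behind it at (233,180). The white pot is at (330,232) and the yellow look-alike at (337,203). I'll zoom in for the yaws.

```bash
python3 - <<'E'
import cv2,numpy as np
a=cv2.imread('pics/t0.png');b=cv2.imread('pics/s0.png')
c=lambda im,u,v,w=30:cv2.resize(im[v-w:v+w,u-w:u+w],(380,380),interpolation=cv2.INTER_CUBIC)
g=np.hstack([c(a,356,222),c(a,247,226)])
cv2.imwrite('pics/z0.png',g)
cv2.imwrite('pics/z1.png',np.hstack([c(b,227,210,35),c(b,330,235)]))
E
```

```text
(no output)
```

View pics/z0.png

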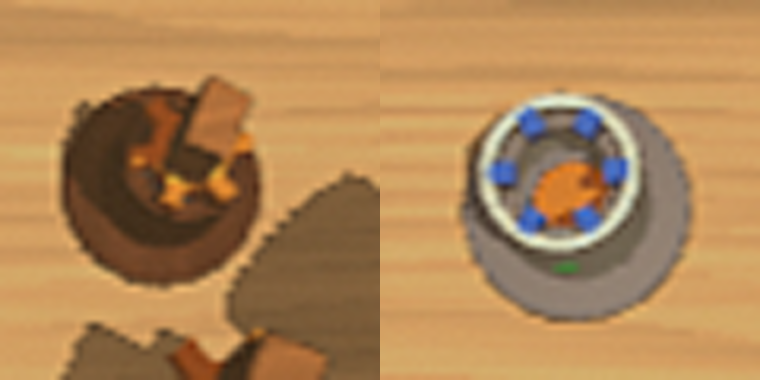

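View pics/z1.png

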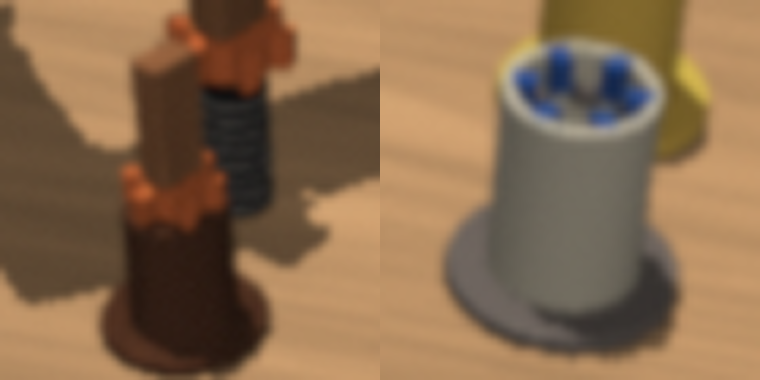

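The top view puts the stand brush at (352,218), with its handle's wide side at about −20° yaw. The white pot is at (245,223), with blue teeth to its left and right, so a slot points along ±x and the yaw is about 0. I'll work out the approach and move above the brush to look with the wrist camera.

```bash
python3 - <<'E'
from h import *
from scipy.spatial.transform import Rotation as R
s=telemetry.observe()
M=R.from_quat(s['eef_rot']).as_matrix(); print(M.round(3))
print('jaw yaw',np.degrees(np.arctan2(M[1,2],M[0,2])))
E=np.array(camera_info('wrist')['extrinsics']); c=-E[:3,:3].T@E[:3,3]; print('cam in tool',(M.T@(c-s['eef_pos'])).round(3), 'fwd',(M.T@E[2,:3]).round(3))
E
python3 -m handwheel '1 0.05 0.04 0.02 0 0 0;1 0.05 0.04 0.02 0 0 0;1 0.04 0.05 0 0 0 0;1 0.03 0.05 0 0 0 0'
```

```text
[[ 0.894 -0.    -0.447]
 [ 0.447  0.     0.894]
 [ 0.    -1.     0.   ]]
jaw yaw 116.57214228141832
cam in tool [-0.067 -0.144 -0.001] fwd [0.265 0.964 0.   ]
t: 1.0
eef_pos: [0.4012, -0.3937, 0.2611]
eef_rot: [0.688, 0.162, -0.162, -0.688]
contact_force: [0.5, 0.3, -0.3]
grip_width: 0.0855
```

```bash
python3 -m handwheel '1 0.03 0.04 0 0 0 -8;1 0.03 0.04 0 0 0 -8;1 0.03 0.04 0 0 0 -8;1 0.03 0.04 0 0 0 -8;1 0 0.02 0 0 0 -8'
python3 -m handwheel '1 0 0 0 0 0 -8;1 0 0 0 0 0 0;1 0 0 0 0 0 0'
python3 - <<'E'
from h import *
s=telemetry.observe();print(s['joint_pos'].round(3))
im=save('wrist','w1.png')
for n in ('brush_grip','collar_top','stand_top'):
    print(n,[(np.round(r['location'],3).tolist(),round(r['p'],2)) for r in nets.landmark_of(n,'wrist')][:4])
E
```

```text
t: 1.5
eef_pos: [0.5184, -0.217, 0.2598]
eef_rot: [-0.703, 0.078, -0.077, 0.703]
contact_force: [-1.3, 0.4, 0.1]
grip_width: 0.0851
t: 1.8
eef_pos: [0.5163, -0.2204, 0.2612]
eef_rot: [-0.696, 0.124, -0.124, 0.696]
contact_force: [0.3, -0.2, 0.3]
grip_width: 0.0858
[-0.046 -0.057  0.042 -0.    -1.67  -1.877]
brush_grip [([0.559, -0.181, 0.14], 0.96)]
collar_top []
stand_top []
```

View pics/w1.png

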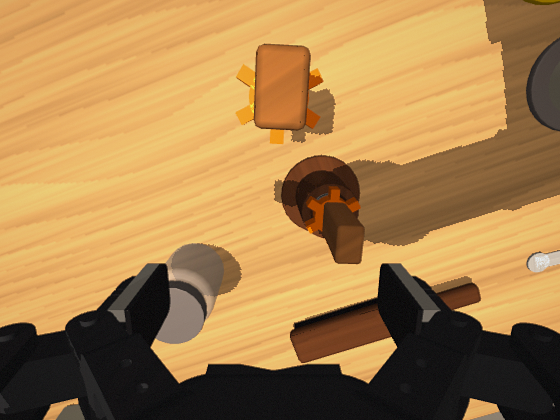

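The wrist view shows the stand brush at (335,215) between the fingers. The larger look-alike is above it at (282,85), and the jar is at (185,290).

```bash
cat > ov.py <<'E'
from h import *
def brush_pts(tip,yaw):
    c,s=np.cos(np.radians(yaw)),np.sin(np.radians(yaw))
    T=lambda P:[(tip[0]+c*x-s*y,tip[1]+s*x+c*y,tip[2]+z) for x,y,z in P]
    return T
def draw(im,cam,tip,yaw,sc,o,top=.16):
    T=brush_pts(tip,yaw); g=im
    def poly(P,col):
        q=np.array([(proj(cam,p)-o+.5)*sc for p in T(P)]); cv2.polylines(g,[np.int32(q)],True,col,1)
    poly([(.015,.01,top),(-.015,.01,top),(-.015,-.01,top),(.015,-.01,top)],(0,255,0))
    for k in range(6):
        a=np.radians(60*k); ca,sa=np.cos(a),np.sin(a)
        poly([(ca*x-sa*y,sa*x+ca*y,.088) for x,y in((.017,-.004),(.026,-.004),(.026,.004),(.017,.004))],(255,255,0))
E
python3 - <<'E'
from ov import *
im=cv2.imread('pics/w1.png'); o=np.array([270,150]); sc=6
z0=cv2.resize(im[150:270,270:370],None,fx=sc,fy=sc,interpolation=cv2.INTER_CUBIC)
outs=[]
z=z0.copy(); draw(z,'wrist',(.558,-.179,.010),-21.4,sc,o,.164); 
g=np.hstack([z0,z]); g=cv2.resize(g,(800,480)); cv2.imwrite('pics/z2.png',g)
E
```

```text
(no output)
```

View pics/z2.png

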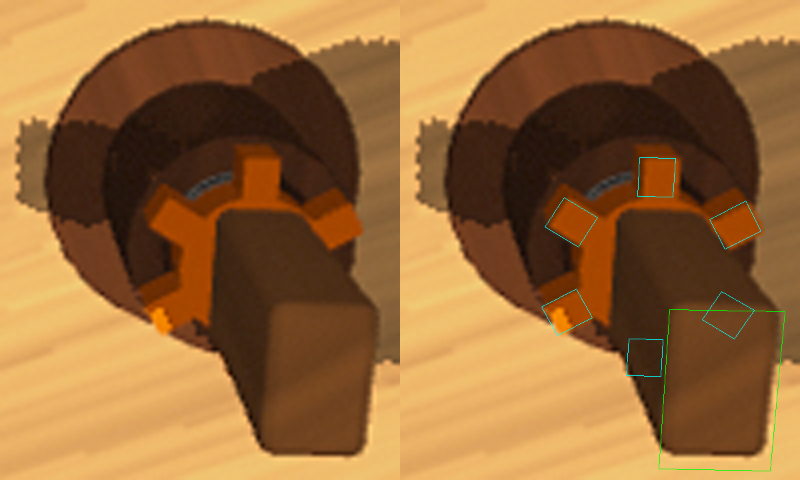

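The model overlay with the brush axis at (0.558, −0.179) and yaw −21.4° matches the teeth to within about 1 mm. Next is the grasp. I'll check the actual jaw yaw first.

```bash
cat >> h.py <<'E'
from scipy.spatial.transform import Rotation as R
def st():
    s=telemetry.observe(); M=R.from_quat(s['eef_rot']).as_matrix()
    print('t',round(float(s['t']),2),'pos',s['eef_pos'].round(4),'jaw',round(np.degrees(np.arctan2(M[1,2],M[0,2])),2),'down',M[:,1].round(4),'F',np.round(s['contact_force'],1),'T',np.round(s['ft_torque'],2),'w',round(float(s['grip_width']),4)); return s
E
python3 -c "
from h import *; st()"
python3 -m handwheel '1 0.02 0.02 0 0 0 0;1 0.022 0.021 0 0 0 0;1 0 0 0 0 0 0;1 0 0 0 0 0 0'
python3 -c "
from h import *; st()"
```

```text
t 2.0 pos [ 0.5161 -0.2208  0.2611] jaw 69.63 down [-0.e+00  1.e-04 -1.e+00] F [-0.3 -0.6 -0.8] T [ 0.06 -0.01 -0.01] w 0.0848
t: 2.4
eef_pos: [0.5584, -0.1793, 0.2607]
eef_rot: [0.696, -0.125, 0.125, -0.696]
contact_force: [0.5, 0.1, 0.4]
grip_width: 0.0854
t 2.4 pos [ 0.5584 -0.1793  0.2607] jaw 69.65 down [-9.e-04  0.e+00 -1.e+00] F [0.5 0.1 0.4] T [-0.01 -0.01 -0.  ] w 0.0854
```

```bash
python3 -m handwheel '1 0 0 -0.04 0 0 -1;1 0 0 -0.04 0 0 0;1 0 0 -0.03 0 0 0;1 0 0 -0.03 0 0 0;1 0 0 0 0 0 0'
python3 -c "
from h import *; st()
save('wrist','w2.png')"
```

```text
t: 2.9
eef_pos: [0.5554, -0.1795, 0.1164]
eef_rot: [-0.695, 0.134, -0.129, 0.695]
contact_force: [-0.6, 0.0, -0.5]
grip_width: 0.0854
t 2.9 pos [ 0.5554 -0.1795  0.1164] jaw 68.54 down [-0.0077  0.0016 -1.    ] F [-0.6  0.  -0.5] T [0.04 0.09 0.  ] w 0.0854
```

View pics/w2.png

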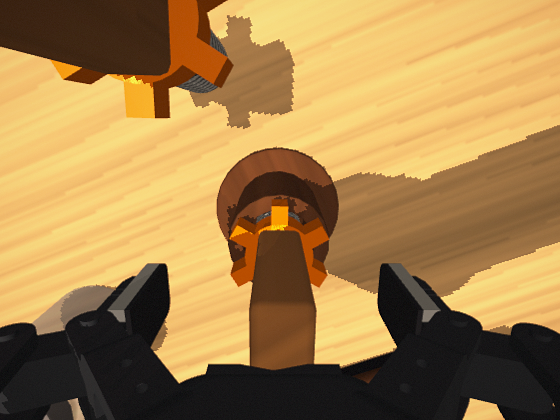

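The handle sits midway between the jaws (about pixel column 281). I'll settle, then close.

```bash
python3 -m handwheel '1 0 0 0.003 0 0 0;1 0 0 0 0 0 0;0 0 0 0 0 0 0;0 0 0 0 0 0 0;0 0 0 0 0 0 0'
python3 -c "
from h import *; st()"
python3 -m handwheel '0 0 0 0 0 0 0;0 0 0 0 0 0 0;0 0 0 0 0 0 0'
python3 -c "
from h import *; st()"
```

```text
t: 3.45
eef_pos: [0.5585, -0.1792, 0.1245]
eef_rot: [-0.695, 0.131, -0.132, 0.695]
contact_force: [-0.7, 0.2, 0.3]
grip_width: 0.0439
t 3.45 pos [ 0.5585 -0.1792  0.1245] jaw 68.59 down [ 6.e-04  2.e-04 -1.e+00] F [-0.7  0.2  0.3] T [ 0.01  0.08 -0.01] w 0.0439
t: 3.75
eef_pos: [0.5584, -0.1792, 0.1241]
eef_rot: [-0.695, 0.131, -0.131, 0.695]
contact_force: [0.6, -0.5, 0.5]
grip_width: 0.0195
t 3.75 pos [ 0.5584 -0.1792  0.1241] jaw 68.59 down [ 0.e+00  1.e-04 -1.e+00] F [ 0.6 -0.5  0.5] T [ 0.05 -0.03 -0.02] w 0.0195
```

Gripped at 19.5 mm opening. Lifting straight up.

```bash
python3 -m handwheel '0 0 0 0.015 0 0 0;0 0 0 0.03 0 0 0;0 0 0 0.04 0 0 0;0 0 0 0.04 0 0 0;0 0 0 0.01 0 0 0'
python3 -m handwheel '0 0.005 0.02 0 0 0 0;0 0.01 0.04 0 0 0 4;0 0.01 0.04 0 0 0 4;0 0.01 0.04 0 0 0 4;0 0.01 0.04 0 0 0 4'
python3 -m handwheel '0 0 0.04 0 0 0 4;0 0 0.04 0 0 0 1.4;0 0 0.02 0 0 0 0;0 0 0 0 0 0 0;0 0 0 0 0 0 0'
python3 - <<'E'
from h import *
st(); save('wrist','w3.png'); save('scene','s3.png')
print([(np.round(r['location'],4).tolist(),round(r['p'],2)) for r in nets.landmark_of('pot_mouth','wrist')][:4])
E
```

```text
t: 4.25
eef_pos: [0.5594, -0.1802, 0.2661]
eef_rot: [0.695, -0.128, 0.135, -0.695]
contact_force: [0.8, -0.5, -0.5]
grip_width: 0.0198
t: 4.75
eef_pos: [0.6033, 0.0022, 0.2596]
eef_rot: [-0.706, 0.032, -0.032, 0.706]
contact_force: [0.3, -0.3, -0.7]
grip_width: 0.0198
t: 5.25
eef_pos: [0.6032, 0.1009, 0.2592]
eef_rot: [0.707, 0.0, -0.0, -0.707]
contact_force: [0.3, -0.5, -1.3]
grip_width: 0.0193
t 5.25 pos [0.6032 0.1009 0.2592] jaw 90.04 down [-4.e-04 -2.e-04 -1.e+00] F [ 0.3 -0.5 -1.3] T [-0.01  0.03 -0.01] w 0.0193
[([0.5365, 0.1174, 0.1082], 0.72)]
```

View pics/w3.png

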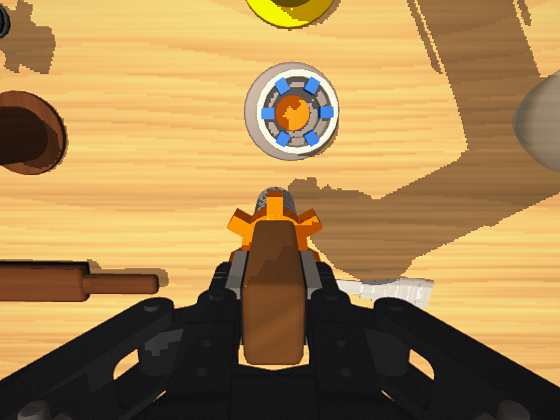

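View pics/s3.png

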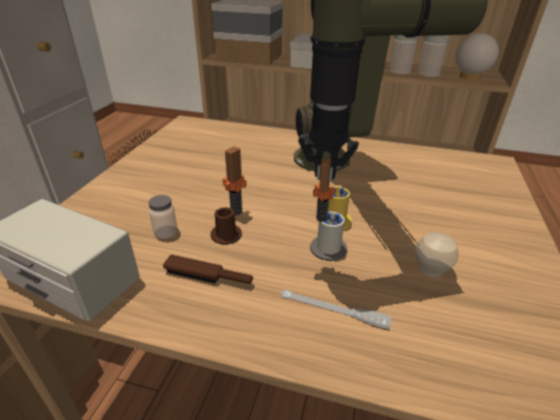

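The brush is in hand, out of the stand, and aligned in the wrist view. The white pot's mouth is at about (298,112) with its six blue teeth clear. Next I'll fit the mouth centre and yaw, and check the brush's axis in the hand.

```bash
python3 - <<'E'
from h import *
from scipy.optimize import least_squares
im=cv2.imread('pics/w3.png')[:,:,::-1].astype(int)
r,g,b=im[...,0],im[...,1],im[...,2]
m=((b>150)&(b-r>60)&(g<190)).astype(np.uint8); m[:70]=0;m[155:]=0;m[:,:240]=0;m[:,350:]=0
n,l,stt,cen=cv2.connectedComponentsWithStats(m)
P=[atz('wrist',cen[i],.105)[:2] for i in range(1,n) if stt[i,4]>20]; A=[stt[i,4] for i in range(1,n)]
P=np.array(P);print(A,P.round(4).tolist())
c=P.mean(0);d=P-c;print('c',c.round(4),'rad',np.hypot(*d.T).round(4),'ang',np.degrees(np.arctan2(d[:,1],d[:,0])).round(1))
def f(q):
    a=np.arctan2(P[:,1]-q[1],P[:,0]-q[0]); k=np.round((np.degrees(a)-30)/60)*60+30
    t=np.radians(k)+q[2]; return np.r_[P[:,0]-q[0]-q[3]*np.cos(t),P[:,1]-q[1]-q[3]*np.sin(t)]
s=least_squares(f,[*c,0,.023]);print(s.x[:2].round(4),'yaw',np.degrees(s.x[2]).round(2),'r',s.x[3].round(4),'res',np.abs(s.fun).max().round(4))
# white rim outer
w=((im.min(2)>215)).astype(np.uint8);w[:60]=0;w[165:]=0;w[:,:240]=0;w[:,350:]=0
cs,_=cv2.findContours(w,cv2.RETR_EXTERNAL,cv2.CHAIN_APPROX_NONE);k=max(cs,key=len)[:,0].astype(float)
Q=np.array([atz('wrist',p,.105)[:2] for p in k]); (cx,cy)=Q.mean(0)
t=least_squares(lambda q:np.hypot(Q[:,0]-q[0],Q[:,1]-q[1])-q[2],[cx,cy,.034],loss='soft_l1',f_scale=.0005);print('rim',t.x.round(4))
E
cat > ovr.py <<'E'
import sys
from ov import *
fn,out,x,y,z,yaw,u0,v0,u1,v1=sys.argv[1],sys.argv[2],*map(float,sys.argv[3:])
u0,v0,u1,v1=map(int,(u0,v0,u1,v1))
im=cv2.imread(fn); sc=4
z0=cv2.resize(im[v0:v1,u0:u1],None,fx=sc,fy=sc,interpolation=cv2.INTER_CUBIC);zz=z0.copy()
draw(zz,'wrist',(x,y,z),yaw,sc,np.array([u0,v0]),.16)
cv2.imwrite(out,cv2.resize(np.hstack([z0,zz]),(800,int(800*z0.shape[0]/2/z0.shape[1]))))
E
python3 ovr.py pics/w3.png pics/z3.png .6031 .1011 .145 0 210 180 340 370
```

```text
[np.int32(157), np.int32(161), np.int32(147), np.int32(153), np.int32(145), np.int32(143)] [[0.5153, 0.1065], [0.5148, 0.1306], [0.5365, 0.0948], [0.5355, 0.1432], [0.5572, 0.1072], [0.5568, 0.1314]]
c [0.536 0.119] rad [0.0242 0.0242 0.0241 0.0242 0.0242 0.0242] ang [-148.9  151.2  -88.9   91.2  -28.9   31. ]
[0.536 0.119] yaw 1.13 r 0.0242 res 0.0001
rim [0.5358 0.1187 0.0325]
```

View pics/z3.png

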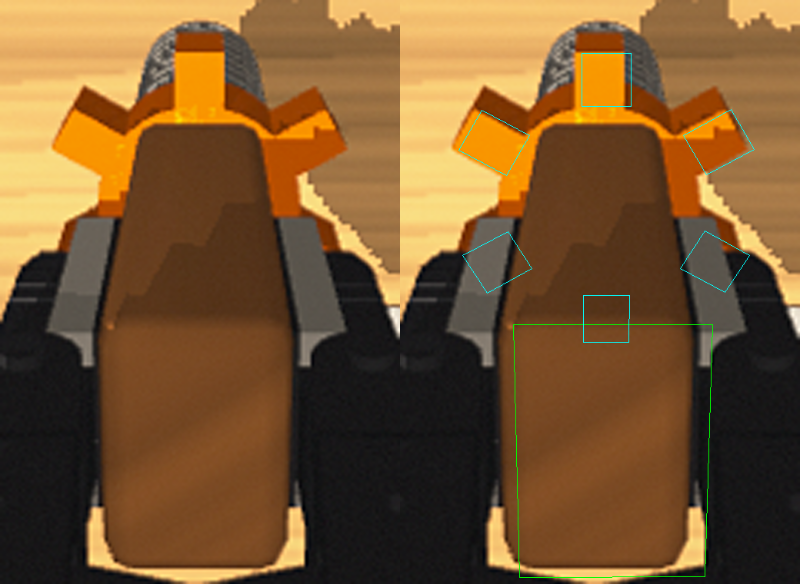

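The pot mouth is at (0.536, 0.119) with yaw +1.1°, residual 0.1 mm, and the rim fit agrees. The brush sits about 1 mm toward −y of the TCP. I'll move over the pot and turn the teeth deliberately off the slots for the strokes.

```bash
python3 -m handwheel '0 -0.02 0.006 0 0 0 -5;0 -0.025 0.007 0 0 0 -5;0 -0.022 0.006 0 0 0 -6;0 0 0 0 0 0 0;0 0 0 0 0 0 0'
python3 - <<'E'
from h import *
st(); save('wrist','w4.png'); save('scene','s4.png')
E
python3 ovr.py pics/w4.png pics/z4.png .5360 .1190 .145 -16 200 60 350 370
```

```text
t: 5.9
eef_pos: [0.5363, 0.1191, 0.2598]
eef_rot: [-0.7, 0.098, -0.099, 0.701]
contact_force: [0.4, -1.0, -1.0]
grip_width: 0.0192
t 5.9 pos [0.5363 0.1191 0.2598] jaw 74.02 down [ 1.3e-03  7.0e-04 -1.0e+00] F [ 0.4 -1.  -1. ] T [-0.05 -0.01 -0.06] w 0.0192
```

View pics/z4.png

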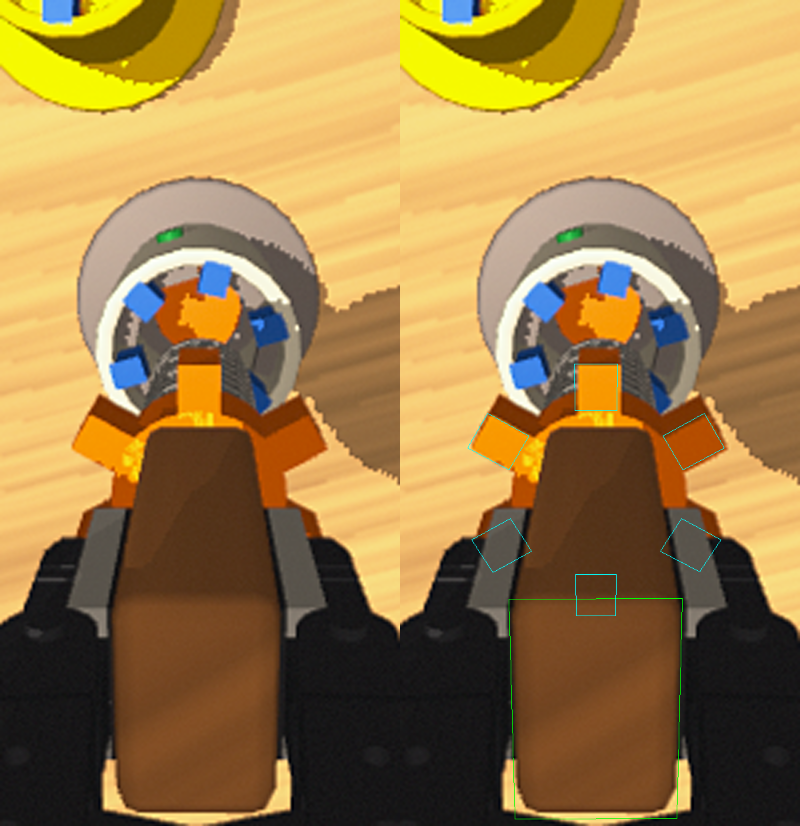

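View pics/s4.png

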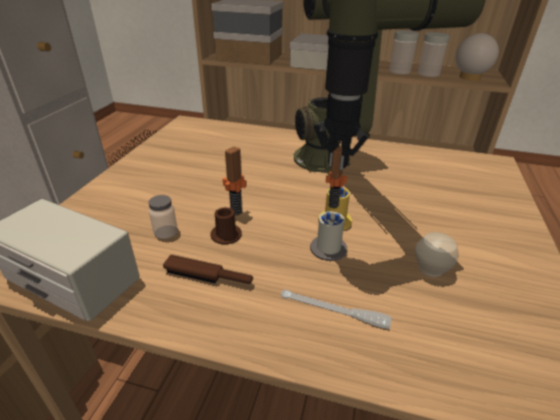

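The overlay at (0.536, 0.119), yaw −16°, matches the brush, so it sits centred over the pot. First stroke down; the target TCP height is 0.154, which leaves the collar's underside about 5 mm above the rim.

```bash
python3 -m handwheel '0 0 0 -0.02 0 0 0;0 0 0 -0.025 0 0 0;0 0 0 -0.025 0 0 0;0 0 0 -0.015 0 0 0;0 0 0 -0.01 0 0 0'
python3 -m handwheel '0 0 0 -0.005 0 0 0;0 0 0 -0.003 0 0 0;0 0 0 0 0 0 0;0 0 0 0 0 0 0'
python3 - <<'E'
from h import *
st(); save('wrist','w5.png'); save('scene','s5.png')
b=cv2.imread('pics/s5.png');cv2.imwrite('pics/z5.png',cv2.resize(b[120:280,260:400],None,fx=4,fy=3.75,interpolation=cv2.INTER_CUBIC))
E
```

```text
t: 6.5
eef_pos: [0.5363, 0.1192, 0.1625]
eef_rot: [0.701, -0.099, 0.098, -0.7]
contact_force: [-0.2, -0.6, -0.5]
grip_width: 0.0194
t: 6.9
eef_pos: [0.5367, 0.1198, 0.157]
eef_rot: [-0.7, 0.098, -0.099, 0.7]
contact_force: [0.5, -0.6, -1.5]
grip_width: 0.019
t 6.9 pos [0.5367 0.1198 0.157 ] jaw 74.0 down [ 1.3e-03  6.0e-04 -1.0e+00] F [ 0.5 -0.6 -1.5] T [-0.02  0.    0.04] w 0.019
```

View pics/z5.png

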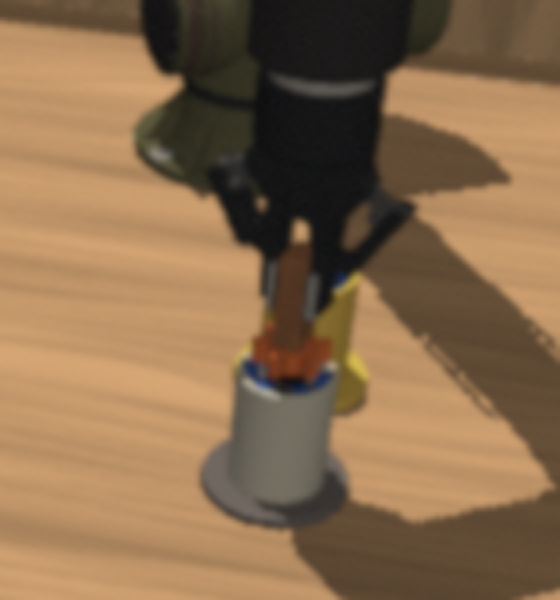

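View pics/w5.png

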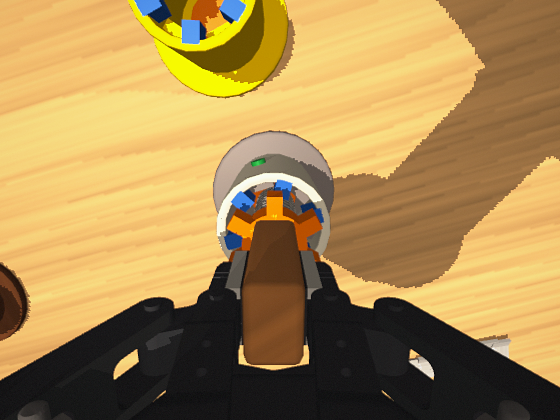

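The bristles are in the pot with the collar just above the rim and the teeth at about 50% of the slot pitch, with no contact. I'll go 4 mm deeper, then draw up until only the tip is inside.

```bash
python3 -m handwheel '0 0 0 -0.002 0 0 0;0 0 0 -0.002 0 0 0;0 0 0 0 0 0 0;0 0 0 0 0 0 0'
python3 -m handwheel '0 0 0 0.015 0 0 0;0 0 0 0.02 0 0 0;0 0 0 0.015 0 0 0;0 0 0 0.006 0 0 0;0 0 0 0 0 0 0'
python3 -m handwheel '0 0 0 0 0 0 0;0 0 0 0 0 0 0'
python3 - <<'E'
from h import *
st(); save('scene','s6.png')
b=cv2.imread('pics/s6.png');cv2.imwrite('pics/z6.png',cv2.resize(b[120:280,260:400],None,fx=4,fy=3.75,interpolation=cv2.INTER_CUBIC))
E
```

```text
t: 7.4
eef_pos: [0.5363, 0.1197, 0.152]
eef_rot: [0.7, -0.099, 0.098, -0.7]
contact_force: [-0.4, 0.0, -1.1]
grip_width: 0.0191
t: 7.9
eef_pos: [0.5368, 0.12, 0.2095]
eef_rot: [-0.7, 0.098, -0.099, 0.701]
contact_force: [0.4, 0.0, -1.7]
grip_width: 0.0192
t: 8.1
eef_pos: [0.5359, 0.1196, 0.207]
eef_rot: [0.7, -0.099, 0.098, -0.7]
contact_force: [0.4, -0.6, -2.1]
grip_width: 0.0193
t 8.1 pos [0.5359 0.1196 0.207 ] jaw 73.99 down [-1.7e-03 -5.0e-04 -1.0e+00] F [ 0.4 -0.6 -2.1] T [-0.02 -0.02  0.06] w 0.0193
```

View pics/z6.png

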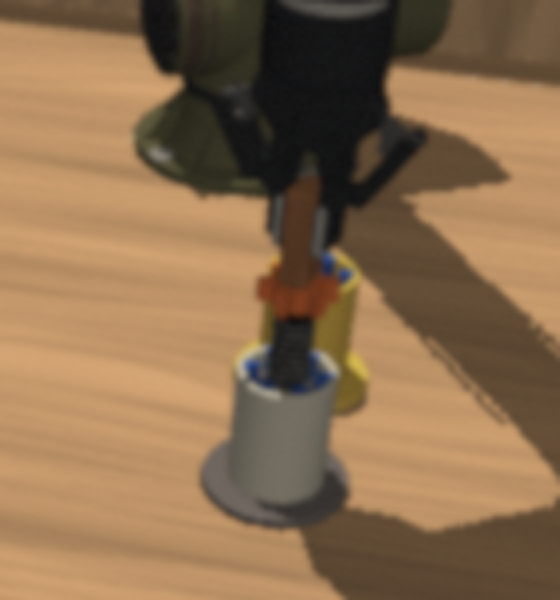

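The tip is still about 12 mm inside the mouth. Second stroke.

```bash
python3 -m handwheel '0 0 0 -0.015 0 0 0;0 0 0 -0.02 0 0 0;0 0 0 -0.012 0 0 0;0 0 0 -0.005 0 0 0;0 0 0 -0.003 0 0 0'
python3 -m handwheel '0 0 0 0 0 0 0;0 0 0 0 0 0 0'
```

```text
t: 8.65
eef_pos: [0.5362, 0.1195, 0.1524]
eef_rot: [0.7, -0.099, 0.098, -0.7]
contact_force: [-0.1, 0.6, -1.2]
grip_width: 0.0194
t: 8.85
eef_pos: [0.5367, 0.1198, 0.1539]
eef_rot: [-0.7, 0.098, -0.099, 0.7]
contact_force: [0.7, 0.8, -1.3]
grip_width: 0.0192
```

```bash
python3 -m handwheel '0 0 0 0.015 0 0 0;0 0 0 0.02 0 0 0;0 0 0 0.013 0 0 0;0 0 0 0.006 0 0 0;0 0 0 0 0 0 0'
python3 -m handwheel '0 0 0 0 0 0 0;0 0 0 0 0 0 0;0 0 0 0 0 0 5.7;0 0 0 0 0 0 5.7;0 0 0 0 0 0 5.7'
python3 -m handwheel '0 0 0 -0.01 0 0 0;0 0 0 -0.015 0 0 0;0 0 0 -0.015 0 0 0;0 0 0 -0.005 0 0 0;0 0 0 0 0 0 0'
python3 -m handwheel '0 0 0 0 0 0 0'
python3 - <<'E'
from h import *
st(); save('wrist','w7.png')
E
python3 ovr.py pics/w7.png pics/z7.png .5362 .1197 .0475 1.1 210 120 340 280
```

```text
t: 9.35
eef_pos: [0.5367, 0.12, 0.2085]
eef_rot: [-0.7, 0.098, -0.099, 0.701]
contact_force: [0.6, 0.2, -2.1]
grip_width: 0.0194
t: 9.85
eef_pos: [0.536, 0.1196, 0.2062]
eef_rot: [0.707, 0.008, -0.009, -0.707]
contact_force: [-0.4, 0.1, -2.1]
grip_width: 0.0193
t: 10.35
eef_pos: [0.5357, 0.1194, 0.1603]
eef_rot: [0.708, 0.006, -0.007, -0.707]
contact_force: [0.8, -0.4, -2.0]
grip_width: 0.0189
t: 10.45
eef_pos: [0.5365, 0.1197, 0.1623]
eef_rot: [0.707, 0.007, -0.006, -0.707]
contact_force: [-0.5, -0.4, -0.1]
grip_width: 0.0192
t 10.45 pos [0.5365 0.1197 0.1623] jaw 91.07 down [ 4.e-04 -1.e-04 -1.e+00] F [-0.5 -0.4 -0.1] T [ 0.03 -0.02 -0.03] w 0.0192
```

View pics/z7.png

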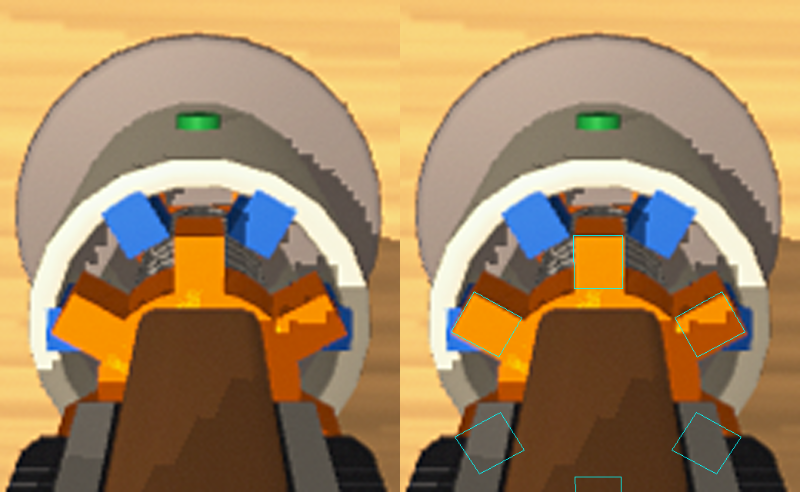

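The collar teeth line up with the slots: the centre tooth (200,262) lies midway between the blue teeth at (136,225) and (263,225), and the lamp is at (199,122). I'll go in slowly, watching the force.

```bash
python3 -m handwheel '0 0 0 -0.006 0 0 0;0 0 0 -0.006 0 0 0;0 0 0 -0.004 0 0 0;0 0 0 -0.002 0 0 0;0 0 0 0 0 0 0'
python3 -c "
from h import *; st()"
```

```text
t: 11.0
eef_pos: [0.5362, 0.1196, 0.1436]
eef_rot: [0.707, 0.006, -0.007, -0.707]
contact_force: [-0.4, -0.2, -0.7]
grip_width: 0.0195
t 11.0 pos [0.5362 0.1196 0.1436] jaw 91.09 down [-6.e-04 -2.e-04 -1.e+00] F [-0.4 -0.2 -0.7] T [-0.04 -0.01  0.02] w 0.0195
```

Collar underside is about 5 mm below the rim, inside the slots, with no resistance.

```bash
python3 -m handwheel '0 0 0 -0.003 0 0 0;0 0 0 -0.003 0 0 0;0 0 0 -0.002 0 0 0;0 0 0 0 0 0 0'
python3 -c "
from h import *; st()"
python3 -m handwheel '0 0 0 -0.002 0 0 0;0 0 0 -0.002 0 0 0;0 0 0 0 0 0 0;0 0 0 0 0 0 0'
python3 -c "
from h import *; st()"
```

```text
t: 11.4
eef_pos: [0.5366, 0.1198, 0.1368]
eef_rot: [-0.707, -0.007, 0.006, 0.707]
contact_force: [-1.0, 0.4, 4.6]
grip_width: 0.0193
t 11.4 pos [0.5366 0.1198 0.1368] jaw 91.1 down [ 1.1e-03  3.0e-04 -1.0e+00] F [-1.   0.4  4.6] T [0.16 0.5  0.06] w 0.0193
t: 11.8
eef_pos: [0.5367, 0.1198, 0.133]
eef_rot: [-0.707, -0.007, 0.006, 0.707]
contact_force: [-2.2, -0.2, 6.8]
grip_width: 0.0193
t 11.8 pos [0.5367 0.1198 0.133 ] jaw 91.1 down [ 1.4e-03  4.0e-04 -1.0e+00] F [-2.2 -0.2  6.8] T [ 0.18  0.73 -0.01] w 0.0193
```

```bash
python3 -m handwheel '0 0 0 -0.001 0 0 0;0 0 0 -0.001 0 0 0;0 0 0 0 0 0 0;0 0 0 0 0 0 0'
python3 -c "
from h import *; st()"
python3 -m handwheel '0 0 0 -0.001 0 0 0;0 0 0 -0.001 0 0 0;0 0 0 0 0 0 0;0 0 0 0 0 0 0'
python3 -c "
from h import *; st()"
```

```text
t: 12.2
eef_pos: [0.5367, 0.1198, 0.1313]
eef_rot: [-0.707, -0.007, 0.006, 0.707]
contact_force: [-2.4, 1.1, 7.8]
grip_width: 0.0191
t 12.2 pos [0.5367 0.1198 0.1313] jaw 91.1 down [ 1.6e-03  5.0e-04 -1.0e+00] F [-2.4  1.1  7.8] T [ 0.17  0.89 -0.04] w 0.0191
t: 12.6
eef_pos: [0.5369, 0.1198, 0.131]
eef_rot: [-0.707, -0.008, 0.006, 0.707]
contact_force: [-5.8, 0.1, 13.9]
grip_width: 0.0192
t 12.6 pos [0.5369 0.1198 0.131 ] jaw 91.11 down [ 2.9e-03  6.0e-04 -1.0e+00] F [-5.8  0.1 13.9] T [ 0.27  2.37 -0.08] w 0.0192
```

Hard stop reached at TCP height 0.131, which is the predicted home height, and the force stepped up to 14 N. I'll ease the side load slightly and look.

```bash
python3 -m handwheel '0 -0.001 0 -0.001 0 0 0;0 0 0 0 0 0 0;0 0 0 0 0 0 0;0 0 0 0 0 0 0'
python3 - <<'E'
from h import *
st(); save('wrist','w8.png'); save('scene','s8.png')
print([(np.round(r['location'],4).tolist(),round(r['p'],2)) for r in nets.landmark_of('collar_top','wrist')+nets.landmark_of('collar_top','scene')])
b=cv2.imread('pics/s8.png')[150:270,270:390];w=cv2.imread('pics/w8.png')[130:290,200:360]
cv2.imwrite('pics/z8.png',np.hstack([cv2.resize(x,(400,400),interpolation=cv2.INTER_CUBIC) for x in(b,w)]))
E
```

```text
t: 13.0
eef_pos: [0.5367, 0.1198, 0.131]
eef_rot: [-0.707, -0.009, 0.005, 0.707]
contact_force: [-3.3, -0.0, 16.0]
grip_width: 0.0193
t 13.0 pos [0.5367 0.1198 0.131 ] jaw 91.12 down [ 5.3e-03  9.0e-04 -1.0e+00] F [-3.3 -0.  16. ] T [0.18 1.77 0.01] w 0.0193
[([0.5335, 0.1229, 0.1017], 0.76), ([0.5346, 0.1217, 0.1028], 0.74), ([0.4415, -0.1869, 0.1205], 0.62)]
```

View pics/z8.png

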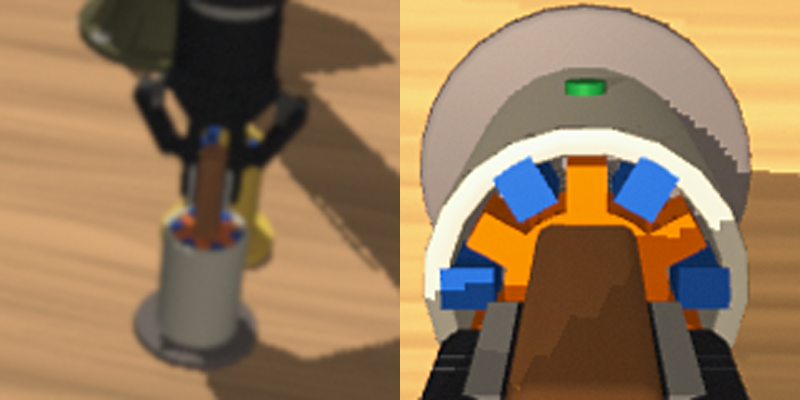

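View pics/s8.png

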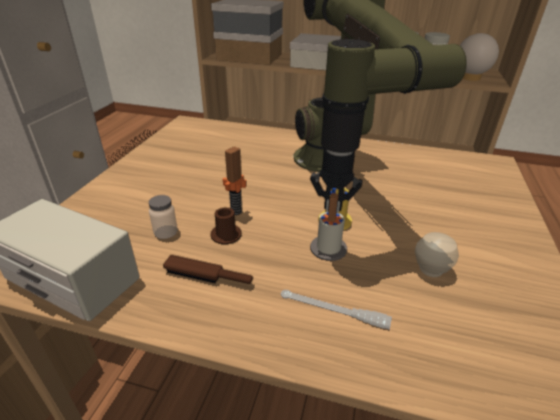

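```bash
python3 ovr.py pics/w8.png pics/z9.png .5363 .1197 .017 1.1 210 130 350 290; python3 -m handwheel '0 0 0 0 0 0 0;0 0 0 0 0 0 0'; python3 -c "
from h import *; st()"
```

```text
t: 13.4
eef_pos: [0.5367, 0.1199, 0.131]
eef_rot: [-0.707, -0.009, 0.005, 0.707]
contact_force: [-3.2, 0.5, 16.0]
grip_width: 0.0192
t 13.4 pos [0.5367 0.1199 0.131 ] jaw 91.12 down [ 5.3e-03  8.0e-04 -1.0e+00] F [-3.2  0.5 16. ] T [ 0.13  1.74 -0.06] w 0.0192
```

View pics/z9.png

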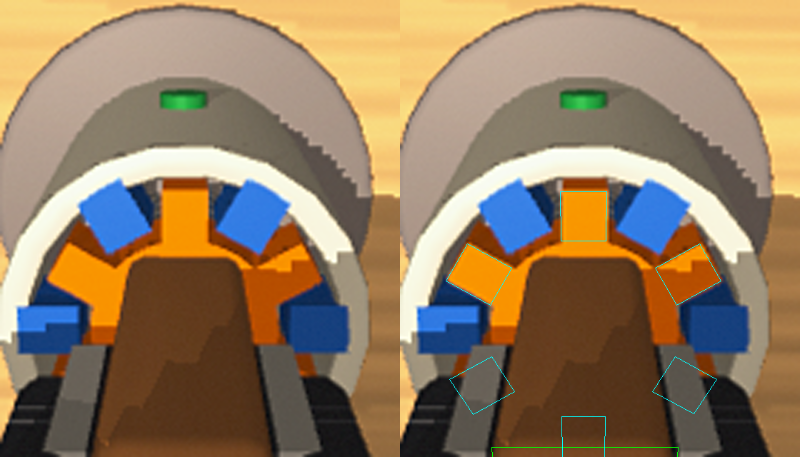

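All three checks agree. The overlay with the collar top at rim height matches the teeth, the TCP stopped at the predicted 0.131, and the force passed the full spring load and sits steady at 16 N. Handing in.

```bash
python3 -c "
from h import *; st(); print(ticket.job_done()); st()"
```

```text
t 13.4 pos [0.5367 0.1199 0.131 ] jaw 91.12 down [ 5.3e-03  8.0e-04 -1.0e+00] F [-3.2  0.5 16. ] T [ 0.13  1.74 -0.06] w 0.0192
the job is handed in; nothing more can be done
None
the job is handed in; nothing more can be done
```

The brush is home in the white pot, still gripped and pressed down. I handed the job in at about 13.4 s of the 54 s allowed; no verdict was reported.

- **Strokes:** I lifted the smaller brush out of the stand by its handle. I made two down and up strokes with the teeth turned off the slots. Each went down until the collar's underside was about 4 to 5 mm above the rim, and came up until about 12 mm of bristle was still inside.
- **Seating:** I then turned the brush 17° to line up the teeth and pushed it onto the ledge. The tool stopped at height 0.131 m, exactly where I expected home to be. The spring met the tip about 8 mm above that, and the push force rose to about 9 N and then held steady at 16 N on the hard stop.
- **Last checks:** In the wrist picture, the collar drawn at rim height fits the teeth, which sit between the blue ones. The handle was still gripped at 19 mm. The last scene picture shows no sign that the other objects moved; I compared it by eye only.
- **Disagreements:** The network put the collar top at 0.102 to 0.103 m instead of 0.105 m, which is within its 4 mm error. A side load of about 3 N and a tool tilt of 0.3° remained at the end.

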